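# Put the fallen boot-care bottle back in its bay

## Task

The blue boot-care bottle has fallen over on the pine shelf. Stand it upright on the open shelf, clear of the rack, and let go of it; then take it again and lower it, without dropping it, upright into the rack bay with the blue label until it rests on the bay's floor, and let go. Leave the orange bottle, kettle lid, boot stretcher and egg cup where they are.

Things in the scene. Friction and masses are not known exactly. Their poses are not given: they have to be found in the camera images.
- bottle: Blue square plastic bottle, black square cap, 130 to 250 g, at first lying on a flat side (centre line 23 mm above the shelf). Body 46 x 46 mm, 82 mm long; shoulder 36 x 36, 6 long; cap 30 x 30, 28 long; 116 mm in all. Origin: centre of its base; z points from base to cap; x and y are square to the flat sides of body and cap. Any of its four turns fits the bay.
- bay_blue: Open-topped square pine bay with blue rim and blue label plates on its two x faces: the bottle's home. Fixed. Outside 72 x 72 mm, inside 56 x 56. Origin: centre of its underside, 8 mm above the shelf; x, y square to its walls, z up. Inner floor 4 mm and rim 94 mm above the origin: of a bottle standing in it only the upper 26 mm of the cap shows.
- bay_blue_floor (a point): Centre of the blue bay's inner floor, 52 mm above the table.
- bay_orange: The same bay with an orange label and rim; it holds the orange bottle. The three bays stand in a row (along their y, 82 mm apart, in any order) on an 8 mm rack board of 100 x 260 mm.
- bay_white: The same bay with a white label and rim, empty; not the blue bottle's home.
- orange_bottle: Bystander: an orange bottle of the same shape, standing in the orange bay. Origin: centre of its base.
- kettle_lid: Bystander: round red enamel kettle lid, 124 mm across, 45 mm high with its knob. Origin: centre of its underside.
- boot_stretcher: Bystander: wooden boot stretcher with a black turning knob, 70 x 256 x 44 mm, long along its y (the knob at -y). Origin: on its underside, 125 mm from the toe end and 131 mm from the knob end.
- egg_cup: Bystander: green ceramic egg cup, 48 mm across, 60 mm high. Origin: centre of its underside.
- shelf: Fixed knotty pine shelf board, 470 mm (x) by 1300 mm (y); its top lies 40 mm above the table (z = 0.040). Origin: on the table (z = 0) under the middle of the board; the whole top is flat.

How it is judged:
By the outcome, as a careful person would: the job done as asked, in the order asked, and still so for the second after the job is handed in, with the robot touching nothing.
It also fails if it takes over 59 s, if anything falls off the work surface, if the arm or the gripper's body presses on something with over 40 N, if the wrist force passes 120 N, or if a joint passes its speed limit or range.

## Robot

A 6-joint arm with a two-finger parallel gripper is mounted at the origin on the work surface. World frame = base frame: x ahead of the robot, y to its left, z up, the work surface at z = 0. Lengths are in mm, angles in rad, forces in N, time in s.
With the tool pointing down it reaches from about 300 to 775 mm from the base axis. Payload 14.6 kg.
Tool frame: the origin (TCP) lies on the centre line of the jaws, within the pads' length; the fingertips stand 8 mm ahead of it and the grasp point (between the pads) lies 11 mm behind it (robot.tip_reach is the distance from the TCP to the fingertips, in mm); z points along the fingers, y is the line along which they close (so a half turn about z gives the same grasp; the last joint's range is limited). The gripper opens to 85 mm and grips with 20 to 120 N. Pads are 22 mm wide; open, the fingers measure 114 mm over their backs; the gripper's body (76 mm by 85 mm) begins 54 mm behind the grasp point. The pads swing forward as they close: fully open they stand 13 mm farther back than shut.
Start: joints at [-1.343, 0.3, 1.521, -0, 1.321, -0.067], TCP at [159.795, -526.265, 210.781] pointing down, gripper open.
Joint ranges: [-3.03, 3.03], [-0.79, 2.21], [0.23, 2.52], [-1.04, 4.18], [0, 3.07], [-2.55, 2.55]. Speed limits (rad/s): [2.22, 2.22, 2.57, 3.14, 3.14, 3.14].

## Interface

Orientations are given as a rotation vector (axis times angle).
In Python, from rig import robot gives the robot as it stands.
- The arm moves only by the tool step_arm, never from a script. Its argument "commands" is one flat list of numbers, 6 for each row, row after row: the shift along the tool's x, y, z in mm, then the turn, a rotation vector about the tool's x, y, z in rad. A call has 1 to 20 rows; each row is the pose to reach, as a shift and turn from the pose commanded when the call began, along the tool's axes at that moment; what a row does not reach only later rows make up. A row lasts 1/12 s, in which the tool goes at most 41.7 mm and 7.16 degrees, less where a joint would pass 70% of its speed; a pose out of reach is approached as far as the arm can. A call with a gripper value outside its range is refused whole. "gripper" is the closure, from -1 (fully open) to 1 (shut), set as the call begins (left out, the last holds). The fingers move at their own pace and stop on an object; "squeeze" is the grip in N (left out, the last holds). Time passes only in rows, so rows that repeat a pose let the fingers close. It gives the time, the measured TCP pose, the force, the opening and the grip force at its end, in the units of the state.
- robot.sense(): the state, without advancing time (a new reading comes with each control period).
- robot.capture(name): name is "scene" or "side" or "wrist"; returns a dict with "color" (480x640x3 uint8, red, green, blue), "depth" (480x640 float32, mm along the optical axis (not along the pixel's ray), 0 where there is no reading), "fov_y" (degrees; the focal length in pixels is half the picture's height over the tangent of half this angle, whatever the lens; pixels are square), "cx", "cy" (the principal point, pixels), "camera_from_world" (4x4, takes a point from world to camera coordinates); the wrist camera has in their place "hand_eye" (4x4, takes a point from camera to tool coordinates, whose origin is the TCP and whose axes are the flange's). Camera axes: x right, y up, looking along -z (the intrinsics and any distortion apply to the point x, -y, -z); pixel columns grow to the right and rows downward; lengths in mm; the calibration is good to about 2 mm. The wrist camera is an equidistant fisheye: a pixel r from the principal point sees the ray r / f radians off the axis. A picture is of the moment at which its call begins: read the wrist's pose just before it.
- robot.job_done(): hands the job in; it is judged then, once.
The state is a dict: "t": time; "qpos": joint angles; "dq": joint speeds; "tau": joint torques, N m; "position": TCP position; "eef_rot": TCP orientation; "wrist_force": force on the tool from outside, world axes, zero at the start; "torque": the same for the moment, N m; "gripper_width": finger opening in mm; "gripper_force": force on a finger pad.
Only numpy, scipy, OpenCV 4.12 (cv2) and the standard library are available. Lean on these libraries where they do the work, as an engineer would, in place of code of your own. Each camera call takes 0.05 s, during which the arm holds its last target. There are 200 camera calls.

## Working session

There is one attempt and no reset: what is moved stays moved. The work goes in short steps, Python scripts to look and compute and a tool call to move; the robot and the scene stay as the last step left them, time stands still between calls to the robot, and variables do not carry over. Pictures are saved under pics/ and viewed, at most 11 in all, crops included, and the job is handed in when it is done.

Besides the shell and the picture viewer there is one more tool, called as name(argument=value, ...) on one line, values as JSON. step_arm: Moves the arm, as the interface text tells. Its arguments: {"type":"object","properties":{"commands":{"type":"array","items":{"type":"number"}},"gripper":{"type":"number"},"squeeze":{"type":"number"}},"required":["commands"]}

```bash
mkdir -p pics
python3 - <<'E'
from rig import robot
import cv2,numpy as np
s=robot.sense();print(s['t'],s['position'],s['eef_rot'],s['gripper_width'])
for n in ['scene','side']:
    c=robot.capture(n);np.savez(f'pics/{n}.npz',**c)
    cv2.imwrite(f'pics/{n}.png',c['color'][...,::-1]);print(n,c['fov_y'],c['cx'],c['cy'],np.round(c['camera_from_world'],3).tolist(),[k for k in c])
E
```

```text
0.0 [ 159.75111144 -526.03538087  210.22603088] [-3.10641739e+00 -4.61289354e-01  1.32548654e-04] 84.93574770285764
scene 49.3320727310874 317.1837839624111 240.42796222768993 [[-0.816, 0.579, 0.001, 500.708], [-0.407, -0.574, 0.711, 209.351], [0.412, 0.579, 0.703, -1476.117], [0.0, 0.0, 0.0, 1.0]] ['color', 'depth', 'fov_y', 'cx', 'cy', 'camera_from_world']
side 48.53276388936076 311.06433275874576 249.23205473836072 [[0.981, -0.193, -0.015, -614.96], [0.161, 0.771, 0.616, -148.667], [-0.107, -0.607, 0.787, -1010.894], [0.0, 0.0, 0.0, 1.0]] ['color', 'depth', 'fov_y', 'cx', 'cy', 'camera_from_world']
```

View pics/scene.png

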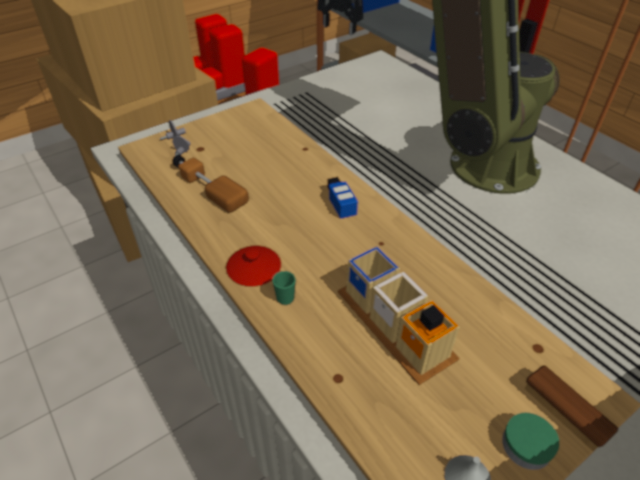

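View pics/side.png

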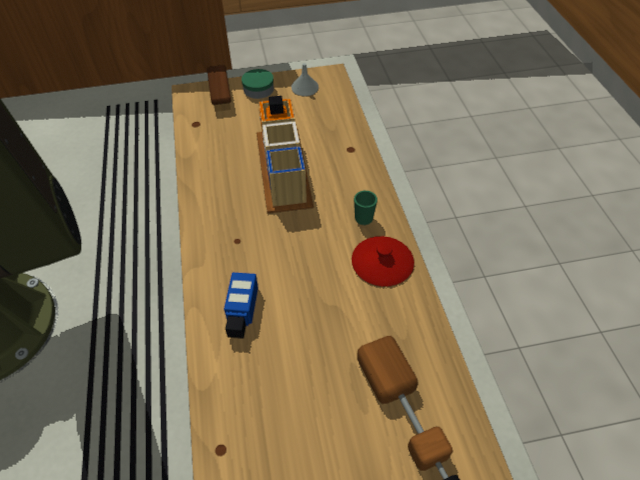

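Scene: the blue bottle lies at about (342,198) with its cap at (333,182), and the blue bay is the nearest of the row, its rim around (372,265). Side: bottle (240,295), cap (235,327), blue rim (286,160). Next I'll measure from depth in both views.

```bash
cat > h.py <<'E'
import numpy as np,cv2
def cloud(c):
    h,w=c['depth'].shape;f=h/2/np.tan(np.radians(float(c['fov_y']))/2)
    v,u=np.mgrid[:h,:w];d=c['depth']
    P=np.stack([(u-c['cx'])/f*d,-(v-c['cy'])/f*d,-d],-1)
    T=np.linalg.inv(c['camera_from_world'])
    return P@T[:3,:3].T+T[:3,3]
def proj(c,p):
    f=240/np.tan(np.radians(float(c['fov_y']))/2);T=c['camera_from_world']
    q=np.atleast_2d(p)@T[:3,:3].T+T[:3,3]
    return np.c_[c['cx']+f*q[:,0]/-q[:,2],c['cy']-f*q[:,1]/-q[:,2]]
def blue(c):
    H=cv2.cvtColor(c['color'],cv2.COLOR_RGB2HSV)
    return (H[...,0]>105)&(H[...,0]<130)&(H[...,1]>130)&(H[...,2]>60)
E
python3 - <<'E'
from h import *
for n in ['scene','side']:
    c=dict(np.load(f'pics/{n}.npz'));W=cloud(c);B=blue(c);ok=c['depth']>0
    print(n,'shelf z',[np.round(np.median(W[...,2][(abs(W[...,0]-x)<15)&(abs(W[...,1]-y)<15)&ok]),1) for x,y in [(450,-100),(450,-250),(400,0),(550,-50)]])
    k,L,st,ce=cv2.connectedComponentsWithStats(B.astype(np.uint8))
    for i in range(1,k):
        if st[i,4]<25: continue
        p=W[(L==i)&ok]
        print(st[i],np.round(np.median(p,0)),np.round(np.percentile(p,[3,97],0)).tolist())
    # bottle neighbourhood: points > shelf+10
    r=(slice(165,225),slice(315,365)) if n=='scene' else (slice(262,345),slice(215,268))
    p=W[r][ok[r]];z0=40
    p=p[(p[:,2]>52)&(p[:,2]<95)]
    print('bottle z pct',np.percentile(p[:,2],[5,50,75,90,97]).round(1))
    t=p[p[:,2]>75] if False else p
    print(cv2.minAreaRect(t[:,:2].astype(np.float32)),t[:,:2].mean(0))
    top=p[(p[:,2]>80)];print('top',len(top),cv2.minAreaRect(top[:,:2].astype(np.float32)) if len(top)>5 else 0)
    q=W[ok&(W[...,2]>136)&(W[...,2]<148)&(W[...,0]>300)&(W[...,0]<650)&(W[...,1]<400)&(W[...,1]>-200)]
    print('rims',len(q),np.percentile(q[:,2],[10,50,90]).round(1),cv2.minAreaRect(q[:,:2].astype(np.float32)))
E
```

```text
scene shelf z [np.float64(86.0), np.float64(40.6), np.float64(41.0), np.float64(40.4)]
[363   0  36  12 267] [ -809. -1474.  -177.] [[-952.0, -1486.0, -200.0], [-730.0, -1459.0, -144.0]]
[430  31   5  21  62] [-710. -939. -169.] [[-722.0, -955.0, -199.0], [-698.0, -924.0, -124.0]]
[329 182  28  35 497] [500. -45.  78.] [[470.0, -117.0, 51.0], [517.0, -30.0, 89.0]]
[350 270  15  25 166] [649. 187. 111.] [[647.0, 163.0, 95.0], [651.0, 207.0, 127.0]]
bottle z pct [55.9 83.8 86.6 87.9 89. ]
((481.5430603027344, -88.73847961425781), (122.65312957763672, 47.94523620605469), 74.26111602783203) [490.47659957 -71.21248562]
top 476 ((482.1837463378906, -85.53359985351562), (116.22498321533203, 47.52043914794922), 74.06582641601562)
rims 1840 [138.  142.1 144.3] ((615.9122314453125, 268.59765625), (237.5499725341797, 74.60455322265625), 87.9412841796875)
side shelf z [np.float64(41.4), np.float64(39.4), np.float64(39.6), np.float64(39.3)]
[267 147  29  26  83] [582. 215. 142.] [[577.0, 159.0, 139.0], [636.0, 223.0, 145.0]]
[298 147   6  22  45] [644. 185. 142.] [[641.0, 157.0, 140.0], [647.0, 215.0, 144.0]]
[274 168  27   5  45] [609. 156. 142.] [[587.0, 152.0, 140.0], [635.0, 159.0, 145.0]]
[224 273  32  52 755] [484. -94.  85.] [[457.0, -120.0, 70.0], [510.0, -36.0, 88.0]]
bottle z pct [58.8 83.9 85.8 86.9 87.9]
((480.0253601074219, -90.4205551147461), (118.28050994873047, 46.683929443359375), 73.97371673583984) [481.68648475 -94.28616051]
top 1055 ((480.9388427734375, -86.8489990234375), (110.85752868652344, 46.41279220581055), 73.37846374511719)
rims 1255 [137.9 141.4 143.8] ((615.9832763671875, 267.0951843261719), (241.7787322998047, 72.09503936767578), 87.47632598876953)
```

```bash
cat >> h.py <<'E'
from scipy.spatial.transform import Rotation as R
def pose(xaxis_deg,lean_deg):
    """tool down with tool x at heading, then lean: rotate about tool y (positive tilts tool z toward -x... see print)"""
    c,s=np.cos(np.radians(xaxis_deg)),np.sin(np.radians(xaxis_deg))
    M=np.array([[c,s,0],[s,-c,0],[0,0,-1]]).T
    M=np.c_[[c,s,0],[s,-c,0],[0,0,-1]]
    return R.from_matrix(M)*R.from_euler('y',lean_deg,degrees=True)
def delta(s,p,Rt):
    R0=R.from_rotvec(s['eef_rot'])
    return np.round(R0.inv().apply(np.array(p)-s['position']),1),np.round((R0.inv()*Rt).as_rotvec(),3)
E
python3 - <<'E'
from h import *
from rig import robot
s=robot.sense()
Rt=pose(74,35);d=Rt.as_matrix()[:,2];print('d',d,'y',Rt.as_matrix()[:,1])
G=np.array([484.6,-76.2,70]);T=G+11*d
print('tcp',T,'hover',T-100*d,delta(s,T-100*d,Rt))
c=dict(np.load('pics/side.npz'));W=cloud(c);H=cv2.cvtColor(c['color'],cv2.COLOR_RGB2HSV)
q=W[(c['depth']>0)&(W[...,2]>55)&(W[...,0]>560)&(W[...,0]<860)&(W[...,1]<100)&(W[...,1]>-600)]
for y in range(-450,100,50):
    m=q[abs(q[:,1]-y)<25]
    if len(m): print(y,m[:,0].min().round(),m[:,0].max().round(),m[:,2].max().round())
E
```

```text
d [ 0.15809909  0.55135706 -0.81915204] y [ 9.61261696e-01 -2.75637356e-01  5.55111512e-17]
tcp [486.33909002 -70.13507236  60.98932751] hover [ 470.52918079 -125.27077816  142.90453194] (array([ 413.8, -293.1,   67.7]), array([ 0.303,  0.558, -0.965]))
-450 733.0 757.0 80.0
-400 702.0 760.0 87.0
-350 712.0 751.0 82.0
-300 671.0 745.0 87.0
-250 662.0 741.0 88.0
-200 664.0 731.0 85.0
-100 768.0 773.0 57.0
-50 718.0 811.0 88.0
0 719.0 804.0 86.0
50 736.0 777.0 102.0
```

step_arm(commands=[413.8, -293.1, 67.7, 0.303, 0.558, -0.965, 413.8, -293.1, 67.7, 0.303, 0.558, -0.965, 413.8, -293.1, 67.7, 0.303, 0.558, -0.965, 413.8, -293.1, 67.7, 0.303, 0.558, -0.965, 413.8, -293.1, 67.7, 0.303, 0.558, -0.965, 413.8, -293.1, 67.7, 0.303, 0.558, -0.965, 413.8, -293.1, 67.7, 0.303, 0.558, -0.965, 413.8, -293.1, 67.7, 0.303, 0.558, -0.965, 413.8, -293.1, 67.7, 0.303, 0.558, -0.965, 413.8, -293.1, 67.7, 0.303, 0.558, -0.965, 413.8, -293.1, 67.7, 0.303, 0.558, -0.965, 413.8, -293.1, 67.7, 0.303, 0.558, -0.965, 413.8, -293.1, 67.7, 0.303, 0.558, -0.965, 413.8, -293.1, 67.7, 0.303, 0.558, -0.965, 413.8, -293.1, 67.7, 0.303, 0.558, -0.965, 413.8, -293.1, 67.7, 0.303, 0.558, -0.965, 413.8, -293.1, 67.7, 0.303, 0.558, -0.965, 413.8, -293.1, 67.7, 0.303, 0.558, -0.965, 413.8, -293.1, 67.7, 0.303, 0.558, -0.965, 413.8, -293.1, 67.7, 0.303, 0.558, -0.965], gripper=-1, squeeze=50)

```text
t: 1.77
position: [470.4, -126.1, 143.1]
eef_rot: [-2.153, -1.621, -0.678]
wrist_force: [-0.6, -0.3, 0.1]
gripper_width: 85.6
gripper_force: 0.0
```

Run:
```python
from h import *
from rig import robot
s=robot.sense();print(s['t'],s['position'],s['qpos'])
Rt=pose(74,35);d=Rt.as_matrix()[:,2]
print(delta(s,np.array([486.3,-70.1,61])-100*d,Rt),delta(s,[486.3,-70.1,61],Rt))
c=robot.capture('wrist');np.savez('pics/w1.npz',pos=s['position'],rot=s['eef_rot'],**c)
print(c['fov_y'],c['cx'],c['cy'],c['hand_eye'].round(2).tolist())
cv2.imwrite('pics/w1.png',c['color'][...,::-1])
```

```text
1.7667 [ 470.42816346 -126.09227152  143.14376795] [-0.63805382  0.33683436  1.76229673  0.58555496  1.32792892 -0.586384  ]
(array([ 0.6, -0.2,  0.7]), array([ 0.001,  0.001, -0.   ])) (array([  0.7,  -0.3, 100.7]), array([ 0.001,  0.001, -0.   ]))
65.70646984690485 322.8088425630469 240.88697435484184 [[0.0, 0.96, 0.29, 75.13], [1.0, -0.0, -0.0, -1.28], [-0.0, 0.29, -0.96, -163.1], [0.0, 0.0, 0.0, 1.0]]
```

View pics/w1.png

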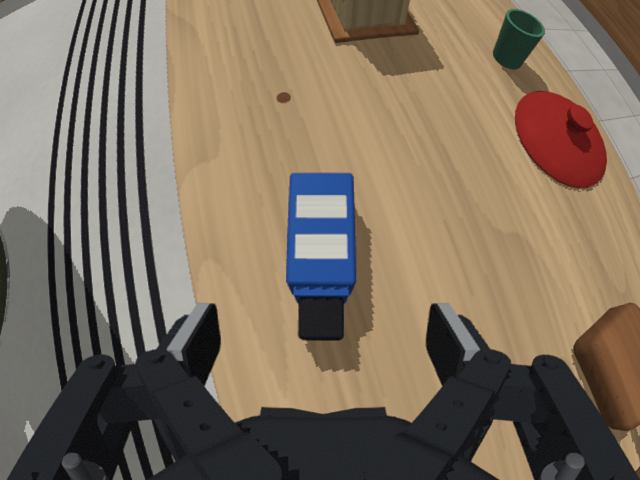

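The wrist view shows the bottle square and centred between the fingers: base end at row 175, cap end at row 338, centre column about 321. I'll go in along the tool axis.

step_arm(commands=[0.5, 0, 25, 0, 0, 0, 0.5, 0, 50, 0, 0, 0, 0.5, 0, 70, 0, 0, 0, 0.5, 0, 85, 0, 0, 0, 0.5, 0, 95, 0, 0, 0, 0.5, 0, 100, 0, 0, 0, 0.5, 0, 100, 0, 0, 0, 0.5, 0, 100, 0, 0, 0])

```text
t: 2.48
position: [486.7, -70.5, 61.8]
eef_rot: [-2.152, -1.623, -0.678]
wrist_force: [1.1, 0.3, 0.5]
gripper_width: 85.8
gripper_force: 0.0
```

step_arm(commands=[0, 0, 0, 0, 0, 0, 0, 0, 0, 0, 0, 0, 0, 0, 0, 0, 0, 0, 0, 0, 0, 0, 0, 0, 0, 0, 0, 0, 0, 0, 0, 0, 0, 0, 0, 0, 0, 0, 0, 0, 0, 0, 0, 0, 0, 0, 0, 0], gripper=1, squeeze=50)

```text
t: 3.15
position: [486.8, -70.7, 62.1]
eef_rot: [-2.153, -1.623, -0.679]
wrist_force: [-2.4, -3.2, 6.5]
gripper_width: 44.6
gripper_force: 51.1
```

Run:
```python
from h import *
from rig import robot
s=robot.sense();print(s)
# lift 90 up with lean kept; then yaw so tool x heads towards base, then upright
p=s['position']
for X,L,P in [(74,35,p+[0,0,90]),(120,35,p+[0,0,90]),(168,35,[500,-110,170]),(168,-55,[520,-110,175])]:
    print(X,L,delta(s,P,pose(X,L)), pose(X,L).as_matrix()[:,2].round(2))
```

```text
{'t': 3.15, 'qpos': array([-0.52735568,  0.44433112,  1.84248124,  0.66377048,  1.12262483,
       -0.62641652]), 'dq': array([ 0.00085426,  0.00126253, -0.00073143, -0.00098227, -0.00061907,
        0.00041152]), 'tau': array([ 1.59232926e+00, -4.98335159e+01, -2.49104923e+01,  1.34737853e+00,
        4.76463195e-01, -1.91139715e-02]), 'position': array([486.78420625, -70.66817772,  62.0809333 ]), 'eef_rot': array([-2.15257678, -1.62294123, -0.67864085]), 'wrist_force': array([-2.4459737 , -3.16627264,  6.53062296]), 'torque': array([-0.10820339,  0.28131017,  0.2556137 ]), 'gripper_force': 51.1050420999527, 'gripper_width': 44.5801585339506}
74 35 (array([ 51.5,   0.2, -73.8]), array([0.002, 0.001, 0.001])) [ 0.16  0.55 -0.82]
120 35 (array([ 51.5,   0.2, -73.8]), array([ 0.461,  0.002, -0.657])) [-0.29  0.5  -0.82]
168 35 (array([  33.7,   23.7, -108. ]), array([ 0.941,  0.003, -1.344])) [-0.56  0.12 -0.82]
168 -55 (array([  41.1,   43. , -108.9]), array([-0.309, -1.173, -1.755])) [ 0.8  -0.17 -0.57]
```

step_arm(commands=[6, 0, -8, 0, 0, 0, 17, 0, -25, 0, 0, 0, 34, 0, -49, 0, 0, 0, 51, 0, -74, 0, 0, 0, 63, 0, -90, 0, 0, 0, 63, 0, -90, 0, 0, 0, 63, 0, -90, 0, 0, 0])

```text
t: 3.73
position: [486.6, -70.2, 172.2]
eef_rot: [-2.153, -1.624, -0.679]
wrist_force: [-0.3, 0.4, -0.7]
gripper_width: 44.4
gripper_force: 51.6
```

Run:
```python
from h import *
from rig import robot
s=robot.sense();print(s['t'],s['position'],s['gripper_width'],s['wrist_force'],s['torque'])
for X,L,P in [(168,-55,[550,-105,185])]:
    print(X,L,delta(s,P,pose(X,L)))
```

```text
3.7333 [486.62185307 -70.16933085 172.20017449] 44.38819313684739 [-0.2697653   0.38046448 -0.71370212] [-0.43138326  0.11835276 -0.05464949]
168 -55 (array([ -5.9,  70.6, -19.5]), array([-0.309, -1.172, -1.754]))
```

step_arm(commands=[-6, 70, -20, -0.309, -1.172, -1.754, -6, 70, -20, -0.309, -1.172, -1.754, -6, 70, -20, -0.309, -1.172, -1.754, -6, 70, -20, -0.309, -1.172, -1.754, -6, 70, -20, -0.309, -1.172, -1.754, -6, 70, -20, -0.309, -1.172, -1.754, -6, 70, -20, -0.309, -1.172, -1.754, -6, 70, -20, -0.309, -1.172, -1.754, -6, 70, -20, -0.309, -1.172, -1.754, -6, 70, -20, -0.309, -1.172, -1.754, -6, 70, -20, -0.309, -1.172, -1.754, -6, 70, -20, -0.309, -1.172, -1.754, -6, 70, -20, -0.309, -1.172, -1.754, -6, 70, -20, -0.309, -1.172, -1.754, -6, 70, -20, -0.309, -1.172, -1.754, -6, 70, -20, -0.309, -1.172, -1.754, -6, 70, -20, -0.309, -1.172, -1.754, -6, 70, -20, -0.309, -1.172, -1.754, -6, 70, -20, -0.309, -1.172, -1.754, -6, 70, -20, -0.309, -1.172, -1.754])

```text
t: 5.4
position: [551.0, -97.7, 192.1]
eef_rot: [0.276, 2.205, -0.096]
wrist_force: [-0.1, 0.2, -1.3]
gripper_width: 44.1
gripper_force: 51.8
```

Run:
```python
from h import *
from rig import robot
s=robot.sense();print(s['t'],s['position'],s['gripper_width'],s['wrist_force'],s['qpos'].round(2))
print(delta(s,[550,-105,185],pose(168,-55)))
c=robot.capture('side');np.savez('pics/s2.npz',**c)
c2=robot.capture('scene');np.savez('pics/c2.npz',**c2)
u,v=proj(c,[550,-105,170])[0].astype(int);a=c['color'][max(v-100,0):v+100,max(u-110,0):u+110,::-1]
u,v=proj(c2,[550,-105,170])[0].astype(int);b=c2['color'][max(v-100,0):v+100,max(u-110,0):u+110,::-1]
b=cv2.resize(b,(a.shape[1],a.shape[0]))
cv2.imwrite('pics/2.png',cv2.resize(np.hstack([a,b]),(800,364)))
```

```text
5.4 [550.97352753 -97.72801527 192.09705208] 44.140675445994724 [-0.14993167  0.17774509 -1.3293441 ] [-0.26  0.01  2.18  0.85  0.05 -2.41]
(array([ 5. , -7.5,  4.8]), array([-0.003, -0.039, -0.039]))
```

View pics/2.png

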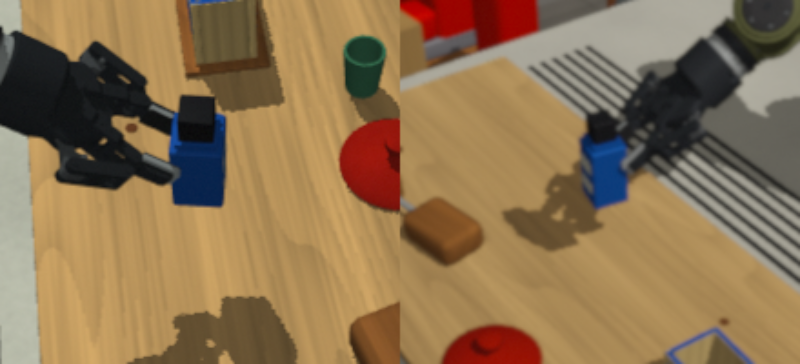

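The bottle is in the grip and nearly upright, the arm is clear of everything, and j5 is near its zero. I'll fit a small arm model from the recorded poses to choose a stand spot with j5 > 0.

```bash
cat > kin.py <<'E'
from h import *
from scipy.optimize import least_squares
D=[([-1.343,.3,1.521],[159.8,-526.3,210.8],[-3.10641739e+00,-4.61289354e-01,1.3e-4]),
([-0.63805382,0.33683436,1.76229673],[470.43,-126.09,143.14],[-2.153,-1.621,-.678]),
([-0.52735568,0.44433112,1.84248124],[486.78,-70.67,62.08],[-2.15257678,-1.62294123,-0.67864085]),
([-.26,.01,2.18],[550.97,-97.73,192.1],[.276,2.205,-.096])]
def wc(q,k): # L1,L2,h,Lt,r0,off
    a=q[1];b=q[1]+q[2]
    r=k[4]+k[0]*np.sin(a)+k[1]*np.sin(b)+k[5]*np.cos(b); z=k[2]+k[0]*np.cos(a)+k[1]*np.cos(b)-k[5]*np.sin(b)
    return np.array([r*np.cos(q[0]),r*np.sin(q[0]),z])
def res(k): return np.concatenate([wc(q,k)-(np.array(p)-k[3]*R.from_rotvec(w).as_matrix()[:,2]) for q,p,w in D]+[[0.01*k[4],.01*k[5]]])
S=least_squares(res,[450,420,300,250,0,0]);K=S.x
def ik(p,Rt):
    d=Rt.as_matrix()[:,2];w=np.array(p)-K[3]*d
    s=least_squares(lambda q:wc(q,K)-w,[np.arctan2(w[1],w[0]),.3,1.8])
    q=s.x;f=[np.sin(q[1]+q[2])*np.cos(q[0]),np.sin(q[1]+q[2])*np.sin(q[0]),np.cos(q[1]+q[2])]
    return q.round(2),np.degrees(q[1]+q[2])-90,np.degrees(np.arccos(np.dot(f,d))).round(1),round(s.cost,2)
E
python3 - <<'E'
from kin import *
print(K.round(1),S.fun.round(1))
for x in (550,600,640):
  for z in (192,80): print(x,z,ik([x,-105,z],pose(168,-53)))
E
```

```text
[544.1 482.2 175.5 320.7 -63.8  47.9] [-35.1 -11.4  -2.1 -11.2  -0.2  -1.5  -1.5  -5.8 -11.   -5.1 -34.7  14.5
  -0.6   0.5]
550 192 (array([-0.17,  0.03,  2.2 ]), np.float64(37.946250640109724), np.float64(2.0), np.float64(0.0))
550 80 (array([-0.17,  0.26,  2.29]), np.float64(56.38173902206498), np.float64(19.4), np.float64(0.0))
600 192 (array([-0.15,  0.12,  2.11]), np.float64(37.39304205961284), np.float64(2.9), np.float64(0.0))
600 80 (array([-0.15,  0.32,  2.19]), np.float64(54.03833972676989), np.float64(17.2), np.float64(0.0))
640 192 (array([-0.13,  0.18,  2.03]), np.float64(36.55584786993998), np.float64(3.6), np.float64(0.0))
640 80 (array([-0.13,  0.37,  2.11]), np.float64(51.99328912810145), np.float64(15.3), np.float64(0.0))
```

```bash
cat > kin.py <<'E'
from h import *
from scipy.optimize import least_squares
Q=np.array([[-1.343,.3,1.521,0,1.321,-.067],[-0.63805382,0.33683436,1.76229673,0.58555496,1.32792892,-0.586384],
[-0.52735568,0.44433112,1.84248124,0.66377048,1.12262483,-0.62641652],[-.26,.01,2.18,.85,.05,-2.41]])
P=np.array([[159.8,-526.3,210.8],[470.43,-126.09,143.14],[486.78,-70.67,62.08],[550.97,-97.73,192.1]])
W=[[-3.10641739e+00,-4.61289354e-01,1.3e-4],[-2.1525,-1.6215,-.678],[-2.15257678,-1.62294123,-0.67864085],[.276,2.205,-.096]]
E=lambda a,t:R.from_euler(a,t)
def fk(q,k,s4=1,s6=1):
    A=E('z',q[0]);B=A*E('y',q[1]);C=A*E('y',q[1]+q[2])
    T=C*E('z',s4*q[3])*E('y',q[4])*E('z',s6*q[5]+k[8])
    p=A.apply([k[4],k[6],k[2]])+B.apply([0,0,k[0]])+C.apply([k[5],0,k[1]])+C*1 .apply([0,0,0]) if False else A.apply([k[4],k[6],k[2]])+B.apply([0,0,k[0]])+C.apply([k[5],0,k[1]])+(C*E('z',s4*q[3])*E('y',q[4])).apply([k[7],0,k[3]])
    return p,T
def fit(s4,s6,k0):
    def res(k):
        o=[.003*k[4],.003*k[5],.01*k[7]]
        for q,p,w in zip(Q,P,W):
            a,T=fk(q,k,s4,s6);o+=list(a-p)+list(200*(R.from_rotvec(w).inv()*T).as_rotvec())
        return o
    return least_squares(res,k0)
best=None
for s4 in(1,-1):
  for s6 in(1,-1):
    for k8 in(1.57,-1.57,0,3.14):
      s=fit(s4,s6,[450,420,300,250,0,0,36,0,k8])
      if best is None or s.cost<best[0]: best=(s.cost,s4,s6,s.x)
_,S4,S6,K=best
lo=np.array([-3.03,-.79,.23,-1.04,0,-2.55]);hi=np.array([3.03,2.21,2.52,4.18,3.07,2.55])
def ik(p,Rt,seeds):
    out=None
    for q0 in seeds:
        f=lambda q:(lambda a,T:np.r_[a-p,200*(Rt.inv()*T).as_rotvec()])(*fk(q,K,S4,S6))
        s=least_squares(f,np.clip(q0,lo+.01,hi-.01),bounds=(lo,hi))
        if out is None or s.cost<out[0]: out=(s.cost,s.x)
    return out
E
python3 - <<'E'
from kin import *
print(best)
g=[]
import itertools
seeds=[[-.2,.3,2.1,a,.8,b] for a,b in itertools.product((-.8,.8,2.5),(-2,0,2))]
for x,y in ((480,-80),(560,-60)):
  for H in range(-150,180,30):
    c,q=ik(np.array([x,y,82.]),pose(H+180,-53),seeds); print(x,H,round(c,2),q.round(2))
E
```

```text
(np.float64(0.6505970319673441), 1, 1, array([ 4.19141112e+02,  4.46720594e+02,  2.24802539e+02,  2.65343561e+02,
        1.61722983e+00,  3.96660736e+01,  3.69028722e+01, -3.54621149e-01,
        1.57021829e+00]))
480 -150 0.0 [-0.02  0.81  1.32 -0.44  1.83  1.1 ]
480 -120 0.0 [ 0.11  0.69  1.55 -0.7   1.57  0.89]
480 -90 0.0 [ 0.19  0.52  1.84 -0.97  1.24  0.76]
480 -60 761.25 [ 0.14  0.31  2.04 -1.04  0.88  0.39]
480 -30 0.0 [-0.04  0.19  2.36  4.11  0.47  0.97]
480 0 0.0 [-0.42  0.16  2.41  2.29  0.45  2.11]
480 30 0.0 [-0.67  0.28  2.23  1.42  0.85  2.38]
480 60 0.0 [-0.69  0.46  1.95  1.    1.21  2.35]
480 90 0.0 [-0.61  0.63  1.65  0.71  1.52  2.24]
480 120 0.0 [-0.48  0.77  1.4   0.46  1.79  2.04]
480 150 0.0 [-0.33  0.86  1.23  0.17  1.96  1.76]
560 -150 0.0 [ 0.01  0.98  1.   -0.44  1.98  1.06]
560 -120 0.0 [ 0.13  0.84  1.27 -0.69  1.68  0.82]
560 -90 0.0 [ 0.2   0.66  1.6  -0.94  1.31  0.67]
560 -60 494.71 [ 0.16  0.46  1.83 -1.04  0.92  0.37]
560 -30 22.31 [0.01 0.34 2.18 4.18 0.47 0.91]
560 0 0.0 [-0.27  0.29  2.22  2.46  0.35  2.05]
560 30 0.0 [-0.5   0.38  2.08  1.48  0.76  2.48]
560 60 0.0 [-0.56  0.55  1.79  1.05  1.16  2.47]
560 90 0.0 [-0.51  0.73  1.46  0.77  1.53  2.36]
560 120 0.0 [-0.4   0.9   1.15  0.52  1.86  2.16]
560 150 0.0 [-0.27  1.02  0.92  0.23  2.09  1.85]
```

Run:
```python
from kin import *
from rig import robot
s=robot.sense();q=s['qpos'].copy()
p0,R0=s['position'],R.from_rotvec(s['eef_rot'])
from scipy.spatial.transform import Slerp
def go(p1,R1,n=12):
    global p0,R0,q
    sl=Slerp([0,1],R.concatenate([R0,R1]));m=0;cm=0
    qs=[q]
    for t in np.linspace(0,1,n+1)[1:]:
        c,q2=ik(p0+(p1-p0)*t,sl(t),[q]);m=max(m,abs(q2-q).max());cm=max(cm,c);q=q2;qs.append(q)
    qs=np.array(qs);print(p1,'maxstep',m.round(2),'cost',round(cm,2),q.round(2),'min/max j4 j6',qs[:,3].min().round(2),qs[:,3].max().round(2),qs[:,5].min().round(2),qs[:,5].max().round(2))
    p0,R0=p1,R1
for mid in (0,10,20):
    q=s['qpos'].copy();p0,R0=s['position'],R.from_rotvec(s['eef_rot'])
    p=np.array([500,-130,210.])
    go(p,pose(150,-20));go(p,pose(100,mid));go(p,pose(60,mid));go(p,pose(60,-55));go(np.array([490,-140,82.]),pose(60,-55))
    
p=[500,-130,210]
for X,L in ((150,-20),(100,0),(60,0),(60,-55)):print(delta(s,p,pose(X,L)))
```

```text
[ 500. -130.  210.] maxstep 0.68 cost 0.0 [-0.28  0.04  1.86 -0.1   0.9  -1.28] min/max j4 j6 -0.1 0.85 -2.41 -1.28
[ 500. -130.  210.] maxstep 0.08 cost 0.0 [-0.33  0.23  1.62  0.    1.3  -0.5 ] min/max j4 j6 -0.11 0.0 -1.28 -0.5
[ 500. -130.  210.] maxstep 0.06 cost 0.0 [-0.33  0.23  1.62 -0.    1.3   0.2 ] min/max j4 j6 -0.0 0.0 -0.5 0.2
[ 500. -130.  210.] maxstep 0.08 cost 0.0 [ 0.04  0.55  1.45 -0.78  1.73  0.67] min/max j4 j6 -0.78 -0.0 0.2 0.67
[ 490. -140.   82.] maxstep 0.02 cost 0.0 [ 0.02  0.71  1.53 -0.78  1.55  0.84] min/max j4 j6 -0.78 -0.77 0.67 0.84
[ 500. -130.  210.] maxstep 0.68 cost 0.0 [-0.28  0.04  1.86 -0.1   0.9  -1.28] min/max j4 j6 -0.1 0.85 -2.41 -1.28
[ 500. -130.  210.] maxstep 0.06 cost 0.0 [-0.4   0.28  1.56  0.15  1.4  -0.61] min/max j4 j6 -0.1 0.15 -1.28 -0.61
[ 500. -130.  210.] maxstep 0.06 cost 0.0 [-0.42  0.21  1.65  0.18  1.27  0.06] min/max j4 j6 0.15 0.18 -0.61 0.06
[ 500. -130.  210.] maxstep 0.1 cost 0.0 [ 0.04  0.55  1.45 -0.78  1.73  0.67] min/max j4 j6 -0.78 0.18 0.06 0.67
[ 490. -140.   82.] maxstep 0.02 cost 0.0 [ 0.02  0.71  1.53 -0.78
[... 176 characters left out ...]
0.  210.] maxstep 0.06 cost 0.0 [-0.47  0.34  1.51  0.28  1.51 -0.69] min/max j4 j6 -0.1 0.28 -1.28 -0.69
[ 500. -130.  210.] maxstep 0.05 cost 0.0 [-0.5   0.2   1.68  0.37  1.27 -0.09] min/max j4 j6 0.28 0.37 -0.69 -0.09
[ 500. -130.  210.] maxstep 0.12 cost 0.0 [ 0.04  0.55  1.45 -0.78  1.73  0.67] min/max j4 j6 -0.78 0.37 -0.09 0.67
[ 490. -140.   82.] maxstep 0.02 cost 0.0 [ 0.02  0.71  1.53 -0.78  1.55  0.84] min/max j4 j6 -0.78 -0.77 0.67 0.84
(array([ 10.4, -43. , -44.9]), array([0.198, 0.563, 0.219]))
(array([ 10.4, -43. , -44.9]), array([0.557, 0.795, 1.062]))
(array([ 10.4, -43. , -44.9]), array([0.865, 0.605, 1.698]))
(array([ 10.4, -43. , -44.9]), array([ 1.515, -0.055,  1.081]))
```

step_arm(commands=[10, -43, -45, 0.198, 0.563, 0.219, 10, -43, -45, 0.198, 0.563, 0.219, 10, -43, -45, 0.198, 0.563, 0.219, 10, -43, -45, 0.198, 0.563, 0.219, 10, -43, -45, 0.198, 0.563, 0.219, 10, -43, -45, 0.198, 0.563, 0.219, 10, -43, -45, 0.198, 0.563, 0.219, 10, -43, -45, 0.198, 0.563, 0.219, 10, -43, -45, 0.557, 0.795, 1.062, 10, -43, -45, 0.557, 0.795, 1.062, 10, -43, -45, 0.557, 0.795, 1.062, 10, -43, -45, 0.557, 0.795, 1.062, 10, -43, -45, 0.557, 0.795, 1.062, 10, -43, -45, 0.557, 0.795, 1.062, 10, -43, -45, 0.557, 0.795, 1.062, 10, -43, -45, 0.557, 0.795, 1.062, 10, -43, -45, 0.557, 0.795, 1.062, 10, -43, -45, 0.557, 0.795, 1.062])

```text
t: 7.0
position: [500.4, -131.1, 210.7]
eef_rot: [2.021, 2.403, -0.0]
wrist_force: [-0.1, -0.3, -1.8]
gripper_width: 44.7
gripper_force: 51.8
```

Run:
```python
from h import *
from rig import robot
s=robot.sense();print(s['t'],s['position'],s['qpos'].round(2))
for X,L in ((60,0),(60,-55)):print(delta(s,[500,-130,205],pose(X,L)))
```

```text
7.0 [ 500.37192719 -131.1075163   210.68221859] [-0.33  0.23  1.61 -0.    1.3  -0.5 ]
(array([ 1.2, -0.2,  5.7]), array([0.002, 0.001, 0.696]))
(array([ 1.2, -0.2,  5.7]), array([ 0.335, -0.919,  0.64 ]))
```

step_arm(commands=[0, 0, 3, 0, 0, 0.696, 0, 0, 3, 0, 0, 0.696, 0, 0, 3, 0, 0, 0.696, 0, 0, 3, 0, 0, 0.696, 0, 0, 3, 0, 0, 0.696, 0, 0, 3, 0, 0, 0.696, 1, 0, 6, 0.335, -0.919, 0.64, 1, 0, 6, 0.335, -0.919, 0.64, 1, 0, 6, 0.335, -0.919, 0.64, 1, 0, 6, 0.335, -0.919, 0.64, 1, 0, 6, 0.335, -0.919, 0.64, 1, 0, 6, 0.335, -0.919, 0.64, 1, 0, 6, 0.335, -0.919, 0.64, 1, 0, 6, 0.335, -0.919, 0.64, 1, 0, 6, 0.335, -0.919, 0.64, 1, 0, 6, 0.335, -0.919, 0.64, 1, 0, 6, 0.335, -0.919, 0.64])

```text
t: 8.42
position: [500.9, -129.6, 206.2]
eef_rot: [2.115, 1.223, -1.093]
wrist_force: [-0.1, 0.2, -1.1]
gripper_width: 44.6
gripper_force: 51.8
```

Run:
```python
from h import *
from rig import robot
s=robot.sense();print(s['t'],s['position'],s['qpos'].round(2),s['gripper_width'])
d=R.from_rotvec(s['eef_rot']).as_matrix();print(d.round(3).tolist())
out=[]
for n in('side','scene'):
    c=robot.capture(n);np.savez(f'pics/{n}3.npz',**c)
    W=cloud(c);B=blue(c)&(c['depth']>0)&(abs(W[...,0]-495)<120)&(abs(W[...,1]+140)<120)
    p=W[B];print(n,len(p),np.percentile(p,[2,50,98],0).round(1).tolist())
    # normals of blue faces
    z=p[:,2]
    for lo in np.arange(np.percentile(z,4),np.percentile(z,96),15):
        m=p[(z>=lo)&(z<lo+15)];print(lo.round(),m[:,:2].mean(0).round(1),m[:,:2].min(0).round(),m[:,:2].max(0).round())
    u,v=proj(c,[495,-140,190])[0].astype(int);out.append(cv2.resize(c['color'][max(v-75,0):v+75,max(u-100,0):u+100,::-1],(400,300)))
cv2.imwrite('pics/3.png',np.hstack(out))
```

```text
8.4167 [ 500.89785188 -129.60774971  206.1803714 ] [ 0.04  0.55  1.45 -0.78  1.72  0.68] 44.59542799237973
[[0.289, 0.867, -0.406], [0.501, -0.498, -0.708], [-0.816, 0.001, -0.578]]
side 1104 [[473.3, -159.0, 175.7], [507.6, -145.7, 235.9], [528.4, -125.9, 256.2]]
177.0 [ 505.7 -146.6] [ 472. -160.] [ 529. -126.]
192.0 [ 509.6 -146.5] [ 472. -159.] [ 530. -126.]
207.0 [ 506.3 -146.5] [ 472. -161.] [ 530. -126.]
222.0 [ 506.6 -147.7] [ 472. -160.] [ 527. -130.]
237.0 [ 502.2 -144.5] [ 472. -160.] [ 530. -119.]
252.0 [ 502.9 -140.3] [ 477. -153.] [ 525. -122.]
scene 51 [[509.3, -122.5, 173.3], [524.6, -115.9, 180.1], [532.6, -106.8, 196.4]]
174.0 [ 522.  -113.9] [ 507. -123.] [ 532. -104.]
189.0 [ 531.2 -121. ] [ 528. -130.] [ 534. -118.]
```

View pics/3.png

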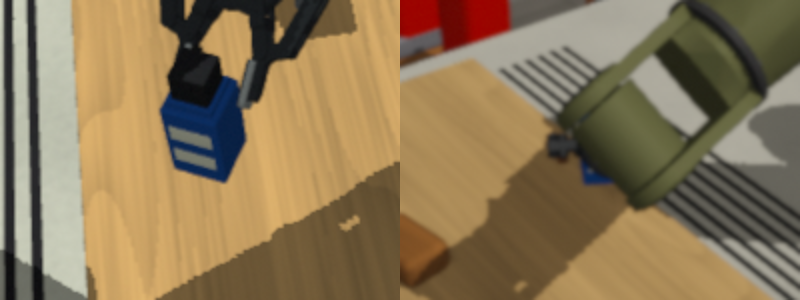

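Both views show the bottle upright (its side edges are constant with height) with its base at z ≈ 173, so it needs to go down about 133 mm.

step_arm(commands=[8, 0, 6, 0, 0, 0, 25, 0, 17, 0, 0, 0, 44, 0, 31, 0, 0, 0, 63, 0, 44, 0, 0, 0, 80, 0, 56, 0, 0, 0, 93, 0, 66, 0, 0, 0, 100, 0, 71, 0, 0, 0, 102, 0, 72, 0, 0, 0, 102, 0, 72, 0, 0, 0, 102, 0, 72, 0, 0, 0])

```text
t: 9.35
position: [501.1, -129.4, 81.7]
eef_rot: [2.114, 1.221, -1.096]
wrist_force: [0.3, 0.1, -1.4]
gripper_width: 44.5
gripper_force: 51.8
```

step_arm(commands=[1, 0, 1, 0, 0, 0, 2, 0, 1.5, 0, 0, 0, 3, 0, 2, 0, 0, 0, 4, 0, 3, 0, 0, 0, 4, 0, 3, 0, 0, 0, 4, 0, 3, 0, 0, 0])

```text
t: 9.85
position: [501.0, -129.3, 78.5]
eef_rot: [2.112, 1.219, -1.097]
wrist_force: [-3.7, 7.0, 20.5]
gripper_width: 44.2
gripper_force: 53.3
```

Run:
```python
from h import *
from rig import robot
s=robot.sense();print(s['t'],s['position'],s['wrist_force'],s['torque'])
for n in('side','scene'):
    c=robot.capture(n)
    W=cloud(c);B=blue(c)&(c['depth']>0)&(abs(W[...,0]-495)<120)&(abs(W[...,1]+140)<120)
    p=W[B];print(n,len(p),np.percentile(p,[2,50,98],0).round(1).tolist())
```

```text
9.85 [ 501.01686218 -129.32845952   78.51876047] [-3.66146898  7.00220395 20.54845032] [-1.45083402  1.62079865 -0.93366995]
side 805 [[473.3, -158.8, 47.8], [507.7, -145.1, 110.4], [528.3, -124.9, 129.6]]
scene 1 [[510.2, -151.4, 122.3], [510.2, -151.4, 122.3], [510.2, -151.4, 122.3]]
```

step_arm(commands=[-2, 0, -1, 0, 0, 0, -2, 0, -1, 0, 0, 0])

```text
t: 10.12
position: [500.7, -129.7, 78.8]
eef_rot: [2.114, 1.222, -1.096]
wrist_force: [1.7, 2.8, 2.5]
gripper_width: 44.3
gripper_force: 52.3
```

step_arm(commands=[0, 0, 0, 0, 0, 0, 0, 0, 0, 0, 0, 0, 0, 0, 0, 0, 0, 0, 0, 0, 0, 0, 0, 0, 0, 0, 0, 0, 0, 0, 0, 0, 0, 0, 0, 0, 0, 0, 0, 0, 0, 0, 0, 0, -15, 0, 0, 0, 0, 0, -40, 0, 0, 0, 0, 0, -75, 0, 0, 0, 0, 0, -110, 0, 0, 0, 0, 0, -140, 0, 0, 0, 0, 0, -150, 0, 0, 0, 0, 0, -150, 0, 0, 0], gripper=-1)

```text
t: 11.28
position: [562.6, -22.2, 165.3]
eef_rot: [2.113, 1.223, -1.093]
wrist_force: [-1.3, -0.1, -0.5]
gripper_width: 85.3
gripper_force: 0.0
```

Run:
```python
from h import *
from rig import robot
s=robot.sense();print(s['t'],s['position'],s['wrist_force'],s['qpos'].round(2))
out=[]
for n in('side','scene'):
    c=robot.capture(n);np.savez(f'pics/{n}4.npz',**c)
    W=cloud(c);ok=(c['depth']>0)&(abs(W[...,0]-502)<60)&(abs(W[...,1]+133)<60)
    p=W[ok&blue(c)];print(n,len(p),np.percentile(p,[2,50,98],0).round(1).tolist())
    t=W[ok&(W[...,2]>150)&(W[...,2]<162)];print('cap top',len(t),t.mean(0).round(1),cv2.minAreaRect(t[:,:2].astype(np.float32)))
    b=W[ok&(W[...,2]>55)&(W[...,2]<120)];print('body',cv2.minAreaRect(b[:,:2].astype(np.float32)))
    u,v=proj(c,[500,-130,110])[0].astype(int);out.append(cv2.resize(c['color'][max(v-75,0):v+75,max(u-100,0):u+100,::-1],(400,300)))
c=robot.capture('wrist')
out.append(cv2.resize(c['color'][...,::-1],(400,300)))
cv2.imwrite('pics/4.png',cv2.resize(np.hstack(out),(800,200)))
```

```text
11.2833 [562.56487642 -22.18947327 165.29715198] [-1.32147682 -0.12317949 -0.5146366 ] [ 0.19  0.76  1.21 -0.7   1.84  0.76]
side 811 [[473.1, -158.7, 48.3], [507.6, -144.7, 109.9], [528.3, -124.9, 128.7]]
cap top 317 [ 501.5 -130.7  155. ] ((501.48944091796875, -129.08541870117188), (30.606765747070312, 30.938119888305664), 59.70503234863281)
body ((501.3358154296875, -130.30319213867188), (46.656227111816406, 46.319801330566406), 59.48781204223633)
scene 41 [[510.6, -150.6, 110.9], [522.0, -134.3, 123.3], [530.8, -118.9, 129.5]]
cap top 120 [ 504.5 -125.4  155.8] ((502.6227111816406, -127.32223510742188), (33.92317581176758, 30.57979965209961), 54.544708251953125)
body ((517.4764404296875, -142.31594848632812), (38.66423034667969, 5.683589935302734), 59.0974006652832)
```

View pics/4.png

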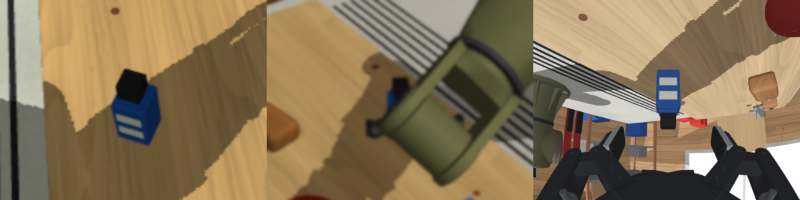

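Bottle stands free and upright: cap top z ≈ 155.5, centre ≈ (501.5, −129.5), yaw ≈ 59.7°. Next I'll hover above it with the tool pointing down.

Run:
```python
from kin import *
from rig import robot
s=robot.sense()
print(delta(s,[501.5,-129.5,250],pose(59.7,0)),ik(np.array([501.5,-129.5,250]),pose(59.7,0),[s['qpos']]),ik(np.array([612.5,186,250]),pose(87.7,0),[s['qpos']]))
```

```text
(array([-140.3,    0.9,   48.8]), array([0.001, 0.959, 0.006])) (np.float64(2.050407264850454e-26), array([-3.24013358e-01,  1.98465345e-01,  1.55550319e+00,  1.73002809e-17,
        1.38762412e+00,  2.05399440e-01])) (np.float64(1.9760041229413036e-27), array([2.37141527e-01, 4.86077727e-01, 1.17561519e+00, 1.81161212e-17,
       1.47989974e+00, 2.77862135e-01]))
```

step_arm(commands=[-30, 0, -20, 0, 0.1, 0, -60, 0, -20, 0, 0.2, 0, -140, 1, 49, 0, 0.959, 0.006, -140, 1, 49, 0, 0.959, 0.006, -140, 1, 49, 0, 0.959, 0.006, -140, 1, 49, 0, 0.959, 0.006, -140, 1, 49, 0, 0.959, 0.006, -140, 1, 49, 0, 0.959, 0.006, -140, 1, 49, 0, 0.959, 0.006, -140, 1, 49, 0, 0.959, 0.006, -140, 1, 49, 0, 0.959, 0.006, -140, 1, 49, 0, 0.959, 0.006, -140, 1, 49, 0, 0.959, 0.006, -140, 1, 49, 0, 0.959, 0.006])

```text
t: 12.6
position: [502.5, -128.0, 250.2]
eef_rot: [2.722, 1.567, 0.001]
wrist_force: [-0.8, 0.2, 0.0]
gripper_width: 85.7
gripper_force: 0.0
```

```bash
cat >> h.py <<'E'
def wcloud(c,s):
    f=240/np.tan(np.radians(float(c['fov_y']))/2);v,u=np.mgrid[:480,:640]
    x,y=(u-c['cx']),(v-c['cy']);r=np.hypot(x,y)+1e-9;th=r/f;d=c['depth']
    k=np.tan(th)/r*d
    P=np.stack([x*k,-y*k,-d],-1)@c['hand_eye'][:3,:3].T+c['hand_eye'][:3,3]
    return R.from_rotvec(s['eef_rot']).apply(P.reshape(-1,3)).reshape(480,640,3)+s['position']
E
python3 - <<'E'
from h import *
from rig import robot
s=robot.sense();print(s['t'],s['position'],s['eef_rot'])
c=robot.capture('wrist');W=wcloud(c,s);D=c['depth']>0
print('shelf',np.median(W[...,2][D&(abs(W[...,0]-450)<15)&(abs(W[...,1]+60)<15)]))
ok=D&(abs(W[...,0]-502)<50)&(abs(W[...,1]+130)<50)
t=W[ok&(W[...,2]>150)&(W[...,2]<162)];print('wrist cap',len(t),t.mean(0),np.median(t[:,2]),cv2.minAreaRect(t[:,:2].astype(np.float32)))
for n in('side','scene'):
    c2=robot.capture(n);V=cloud(c2);ok=(c2['depth']>0)&(abs(V[...,0]-502)<30)&(abs(V[...,1]+130)<30)
    t=V[ok&(V[...,2]>150)&(V[...,2]<162)]
    if len(t):print(n,len(t),np.median(t[:,2]),cv2.minAreaRect(t[:,:2].astype(np.float32)))
print(delta(s,[501.5,-129.5,142],pose(59.7,0)))
cv2.imwrite('pics/5.png',c['color'][...,::-1])
E
```

```text
12.6 [ 502.48575872 -127.96498742  250.2309071 ] [2.72198595e+00 1.56653349e+00 1.43941005e-03]
shelf 40.20849838975184
wrist cap 1675 [ 500.58911819 -126.7080941   156.00047748] 156.11986139840303 ((500.2567443847656, -127.50215148925781), (29.893882751464844, 29.746112823486328), 59.17961502075195)
side 315 155.29126805085207 ((501.27679443359375, -129.48779296875), (31.70286750793457, 30.672603607177734), 61.295066833496094)
scene 119 156.5158988622095 ((503.56732177734375, -126.59400939941406), (31.600065231323242, 29.861867904663086), 59.900360107421875)
(array([ -1.9,  -0.2, 108.2]), array([ 0.001, -0.   ,  0.002]))
```

View pics/5.png

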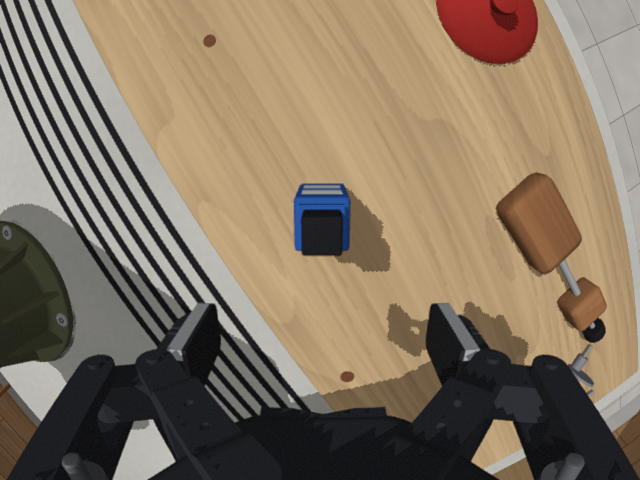

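The wrist view shows the cap at about (322,232), square to and centred between the jaws. Three cameras agree on its centre to within 2–3 mm.

step_arm(commands=[-1, -0.5, 15, 0, 0, 0, -1, -0.5, 40, 0, 0, 0, -1, -0.5, 68, 0, 0, 0, -1, -0.5, 90, 0, 0, 0, -1, -0.5, 102, 0, 0, 0, -1, -0.5, 108, 0, 0, 0, -1, -0.5, 108, 0, 0, 0, -1, -0.5, 108, 0, 0, 0])

```text
t: 13.42
position: [502.0, -129.2, 143.3]
eef_rot: [2.722, 1.565, 0.004]
wrist_force: [-0.1, 0.8, 1.2]
gripper_width: 85.1
gripper_force: 0.0
```

step_arm(commands=[0, 0, 0, 0, 0, 0, 0, 0, 0, 0, 0, 0, 0, 0, 0, 0, 0, 0, 0, 0, 0, 0, 0, 0, 0, 0, 0, 0, 0, 0, 0, 0, 0, 0, 0, 0, 0, 0, 0, 0, 0, 0, 0, 0, 0, 0, 0, 0, 0, 0, 0, 0, 0, 0, 0, 0, 0, 0, 0, 0], gripper=1, squeeze=50)

```text
t: 14.25
position: [501.6, -129.2, 142.6]
eef_rot: [2.723, 1.565, 0.003]
wrist_force: [0.8, -0.7, -0.4]
gripper_width: -0.3
gripper_force: 0.0
```

step_arm(commands=[0, 0, -5, 0, 0, 0, 0, 0, -25, 0, 0, 0, 0, 0, -60, 0, 0, 0, 0, 0, -100, 0, 0, 0, 0, 0, -135, 0, 0, 0, 0, 0, -150, 0, 0, 0, 0, 0, -150, 0, 0, 0])

```text
t: 14.83
position: [502.2, -129.5, 297.2]
eef_rot: [2.718, 1.562, 0.011]
wrist_force: [-1.0, -0.4, 0.3]
gripper_width: -0.1
gripper_force: 0.0
```

Run:
```python
from h import *
from rig import robot
s=robot.sense();print(s['t'],s['position'],s['gripper_width'],s['wrist_force'])
# refine blue bay centre from first scene/side clouds
for n in('scene','side'):
    c=dict(np.load(f'pics/{n}.npz'));W=cloud(c);ok=(c['depth']>0)&(W[...,2]>136)&(W[...,2]<148)&(abs(W[...,0]-613)<55)
    for lab,(a,b) in dict(row=(130,330),blue=(130,226)).items():
        q=W[ok&(W[...,1]>a)&(W[...,1]<b)];print(n,lab,cv2.minAreaRect(q[:,:2].astype(np.float32)),np.median(q[:,2]))
print(delta(s,[560,60,290],pose(87.7,0)),delta(s,[560,140,290],pose(87.7,0)))
```

```text
14.8333 [ 502.15499227 -129.499836    297.20093211] -0.07923433796350174 [-0.9679488  -0.38537611  0.32908073]
scene row ((615.4595947265625, 240.7147674560547), (181.45126342773438, 74.59403991699219), 87.46989440917969) 142.16567655137146
scene blue ((613.048828125, 187.3480682373047), (74.72396850585938, 74.59971618652344), 87.69593048095703) 142.1577282107413
side row ((614.7772827148438, 238.26536560058594), (184.00987243652344, 72.09231567382812), 87.31822967529297) 141.39208672801487
side blue ((612.341552734375, 185.69052124023438), (78.7494125366211, 72.044189453125), 87.3235855102539) 141.52430296882915
(array([192.8, -45.5,   7.3]), array([ 0.009, -0.001, -0.487])) (array([262. , -85.8,   7.2]), array([ 0.009, -0.001, -0.487]))
```

The jaws shut to zero, so the cap was missed. I'll look before doing anything else.

Run:
```python
from h import *
from rig import robot
s=robot.sense()
c=robot.capture('side');b=robot.capture('wrist')
for n,W,k in(('side',cloud(c),c),('wrist',wcloud(b,s),b)):
    ok=(k['depth']>0)&(abs(W[...,0]-502)<90)&(abs(W[...,1]+130)<90)&(W[...,2]>50)&(W[...,2]<170)
    p=W[ok];print(n,np.percentile(p,[1,50,99],0).round(1).tolist());t=p[p[:,2]>148]
    if len(t):print(cv2.minAreaRect(t[:,:2].astype(np.float32)),np.median(t[:,2]))
cv2.imwrite('pics/6.png',cv2.resize(np.hstack([c['color'],b['color']])[...,::-1],(800,300)))
```

```text
side [[472.8, -158.5, 51.8], [502.1, -141.7, 119.8], [530.5, -115.6, 157.5]]
((501.27825927734375, -129.3457794189453), (30.271068572998047, 30.672649383544922), 60.21647262573242) 155.07270270566534
wrist [[475.3, -152.6, 59.0], [505.2, -120.4, 134.6], [529.7, -98.7, 160.3]]
((501.3640441894531, -127.69633483886719), (29.397077560424805, 30.038928985595703), 58.999549865722656) 158.81516435707573
```

View pics/6.png

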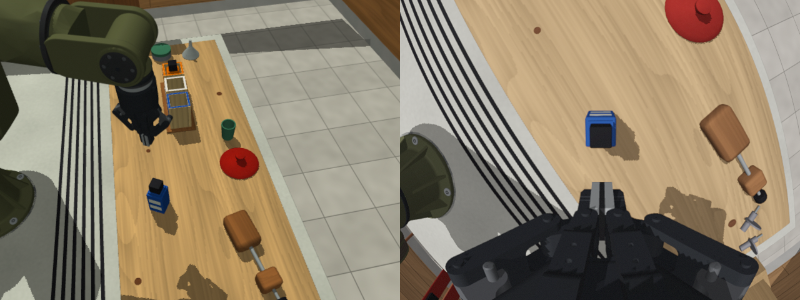

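Run:
```python
from h import *
from rig import robot
s=robot.sense();print(s['position'],s['eef_rot'],s['gripper_width'],robot.tip_reach,s['qpos'])
M=R.from_rotvec(s['eef_rot']).as_matrix();tip=s['position']+8*M[:,2]
c=robot.capture('side');W=cloud(c);u,v=proj(c,tip)[0];print('tip px',u,v,'grasp px',proj(c,tip-19*M[:,2]))
r=(c['depth']>0)&(abs(W[...,0]-502)<80)&(abs(W[...,1]+130)<120)&(W[...,2]>190)
p=W[r];k=np.argsort(p[:,2])[:25];print('lowest gripper pts',p[k].mean(0),p[k][:,2].min())
a=c['color'][:,:,::-1].copy();cv2.circle(a,(int(u),int(v)),3,(0,0,255),-1)
cv2.imwrite('pics/7.png',cv2.resize(a[int(v)-75:int(v)+150,int(u)-120:int(u)+120],(640,600)))
```

```text
[ 501.20638529 -129.18460857  292.77160947] [2.7224991  1.5645819  0.00409479] 0.3957561194501406 8.0 [-3.23506227e-01  1.74120390e-01  1.48658610e+00  9.33375837e-04
  1.47800382e+00  2.04008536e-01]
tip px 239.29718032260462 243.72287226247295 grasp px [[237.60954881 235.27270895]]
lowest gripper pts [ 498.75232908 -138.41449161  317.2836852 ] 312.3641493513628
```

View pics/7.png

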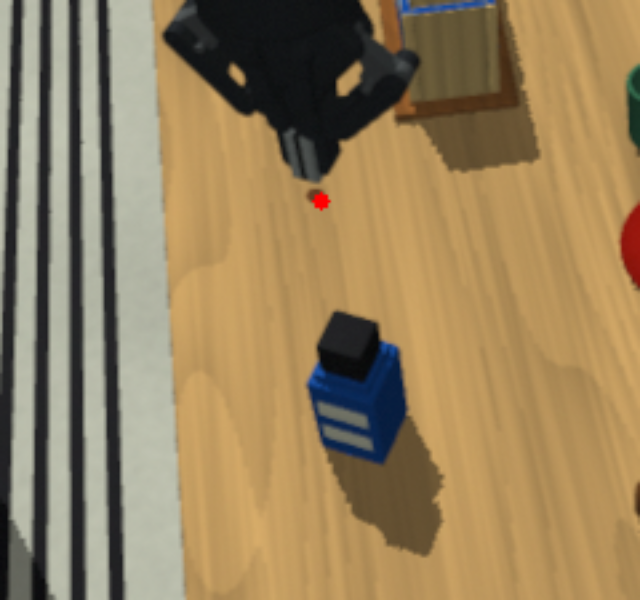

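The real fingertips sit about 18 mm short of the stated TCP (drawn dot, vs tip at crop (310,178)). I'll check that in the wrist depth, in tool coordinates.

Run:
```python
from h import *
from rig import robot
s=robot.sense();M=R.from_rotvec(s['eef_rot'])
b=robot.capture('wrist');W=wcloud(b,s);T=M.inv().apply((W-s['position']).reshape(-1,3)).reshape(480,640,3)
for v in range(270,345,6): print(v,[T[v,u].round(0).tolist() for u in (312,322,332)])
ok=(b['depth']>0)&(abs(T[...,0])<16)&(abs(T[...,1])<25)&(T[...,2]<60)&(T[...,2]>-80)
print(np.percentile(T[ok][:,2],[50,90,97,99.5]),len(T[ok]))
c=robot.capture('side');V=cloud(c);V=M.inv().apply((V-s['position']).reshape(-1,3));o=(c['depth'].ravel()>0)&(abs(V[:,0])<25)&(abs(V[:,1])<25)&(abs(V[:,2])<80)
print('side',np.percentile(V[o][:,2],[50,90,97,99.5]),o.sum())
```

```text
270 [[-89.0, -14.0, 251.0], [-89.0, -2.0, 251.0], [-89.0, 10.0, 251.0]]
276 [[-97.0, -14.0, 251.0], [-97.0, -2.0, 252.0], [-97.0, 10.0, 251.0]]
282 [[-104.0, -14.0, 251.0], [-105.0, -2.0, 253.0], [-104.0, 10.0, 251.0]]
288 [[-113.0, -14.0, 252.0], [-112.0, -2.0, 249.0], [-113.0, 10.0, 252.0]]
294 [[11.0, -6.0, -28.0], [11.0, -2.0, -27.0], [11.0, 2.0, -28.0]]
300 [[11.0, -5.0, -34.0], [11.0, -2.0, -34.0], [11.0, 2.0, -34.0]]
306 [[11.0, -5.0, -38.0], [75.0, -1.0, -163.0], [11.0, 2.0, -38.0]]
312 [[11.0, -5.0, -45.0], [11.0, -2.0, -44.0], [11.0, 2.0, -44.0]]
318 [[11.0, -5.0, -48.0], [11.0, -2.0, -47.0], [11.0, 2.0, -47.0]]
324 [[11.0, -5.0, -53.0], [11.0, -2.0, -52.0], [11.0, 2.0, -53.0]]
330 [[11.0, -5.0, -56.0], [11.0, -2.0, -57.0], [11.0, 2.0, -57.0]]
336 [[10.0, -5.0, -59.0], [9.0, -2.0, -57.0], [10.0, 2.0, -58.0]]
342 [[11.0, -5.0, -65.0], [8.0, -2.0, -59.0], [12.0, 2.0, -65.0]]
[-67.98961037 -38.77722801 -30.77250153 -26.10849874] 9347
side [-62.22176842 -32.60276356 -25.77035957 -22.37236748] 693
```

The tips (shut) are really at tool z ≈ −24, not +8, and both cameras agree. So the cap needs TCP z ≈ 111, which puts the tips about 19 mm below the cap top. I'll open, descend and grip with that correction.

step_arm(commands=[0, 0, 0, 0, 0, 0, 0, 0, 0, 0, 0, 0, 0, 0, 0, 0, 0, 0, 0, 0, 0, 0, 0, 0, 0, 0, 0, 0, 0, 0, 0, 0, 0, 0, 0, 0, 0, 0, 0, 0, 0, 0, 0, 0, 30, 0, 0, 0, 0, 0, 65, 0, 0, 0, 0, 0, 100, 0, 0, 0, 0, 0, 130, 0, 0, 0, 0, 0, 150, 0, 0, 0, 0, 0, 165, 0, 0, 0, 0, 0, 175, 0, 0, 0, 0, 0, 180, 0, 0, 0, 0, 0, 180, 0, 0, 0, 0, 0, 180, 0, 0, 0], gripper=-1)

```text
t: 16.5
position: [502.1, -129.3, 113.4]
eef_rot: [2.722, 1.564, 0.005]
wrist_force: [0.5, -0.4, -0.0]
gripper_width: 85.6
gripper_force: 0.0
```

Run:
```python
from h import *
from rig import robot
s=robot.sense();M=R.from_rotvec(s['eef_rot']);print(s['t'],s['position'],s['wrist_force'],s['gripper_width'])
b=robot.capture('wrist');W=wcloud(b,s);T=M.inv().apply((W-s['position']).reshape(-1,3)).reshape(480,640,3)
D=(b['depth']>0)&(abs(T[...,0])<25)
f=D&(abs(T[...,1])>38)&(abs(T[...,1])<62)&(T[...,2]<0)&(T[...,2]>-120);print('open tips z',np.percentile(T[f][:,2],[90,98,99.5]))
t=T[D&(abs(T[...,1])<22)&(T[...,2]>-60)&(T[...,2]<-30)];print('cap in tool',len(t),t.min(0),t.max(0),np.median(t,0))
```

```text
16.5 [ 502.08608422 -129.3365796   113.40179233] [ 0.45437721 -0.4242705  -0.04573733] 85.55473318588713
open tips z [-50.26377113 -39.0740339  -35.66155018]
cap in tool 6165 [-15.15401095 -17.59102522 -44.76701162] [ 16.27244979  12.75957598 -30.00667837] [  4.94230869  -2.31649083 -42.6328481 ]
```

step_arm(commands=[0, -1.2, 2, 0, 0, 0, 0, -1.2, 2, 0, 0, 0, 0, -1.2, 2, 0, 0, 0])

```text
t: 16.8
position: [500.8, -128.6, 111.0]
eef_rot: [2.722, 1.565, 0.004]
wrist_force: [0.1, 0.0, 0.1]
gripper_width: 85.4
gripper_force: 0.0
```

step_arm(commands=[0, 0, 0, 0, 0, 0, 0, 0, 0, 0, 0, 0, 0, 0, 0, 0, 0, 0, 0, 0, 0, 0, 0, 0, 0, 0, 0, 0, 0, 0, 0, 0, 0, 0, 0, 0, 0, 0, 0, 0, 0, 0, 0, 0, 0, 0, 0, 0, 0, 0, 0, 0, 0, 0], gripper=1, squeeze=60)

```text
t: 17.55
position: [500.9, -128.7, 110.9]
eef_rot: [2.722, 1.564, 0.004]
wrist_force: [1.0, -0.4, 4.0]
gripper_width: 29.0
gripper_force: 60.1
```

step_arm(commands=[0, 0, -4, 0, 0, 0, 0, 0, -15, 0, 0, 0, 0, 0, -40, 0, 0, 0, 0, 0, -75, 0, 0, 0, 0, 0, -110, 0, 0, 0, 0, 0, -130, 0, 0, 0, 0, 0, -145, 0, 0, 0, 0, 0, -145, 0, 0, 0, 0, 0, -145, 0, 0, 0])

```text
t: 18.3
position: [500.2, -128.6, 255.9]
eef_rot: [2.722, 1.564, 0.004]
wrist_force: [-0.1, 0.6, -1.3]
gripper_width: 28.8
gripper_force: 59.7
```

Run:
```python
from h import *
from rig import robot
s=robot.sense();print(s['t'],s['position'],s['gripper_width'],s['wrist_force'])
print(delta(s,[612.7,186.5,257],pose(87.6,0)))
```

```text
18.3 [ 500.2338907  -128.57691728  255.94576438] 28.828580904663678 [-0.09550576  0.58459278 -1.33581784]
(array([328.9, -61.5,  -0.7]), array([ 0.003, -0.001, -0.486]))
```

step_arm(commands=[10, -2, -1, 0, 0, -0.02, 30, -6, -1, 0, 0, -0.06, 60, -12, -1, 0, 0, -0.1, 90, -17, -1, 0, 0, -0.14, 120, -23, -1, 0, 0, -0.18, 150, -28, -1, 0, 0, -0.22, 180, -34, -1, 0, 0, -0.27, 210, -40, -1, 0, 0, -0.32, 240, -45, -1, 0, 0, -0.36, 265, -50, -1, 0, 0, -0.4, 290, -54, -1, 0, 0, -0.43, 310, -58, -1, 0, 0, -0.46, 322, -60, -1, 0, 0, -0.48, 328, -61, -1, 0.003, 0, -0.486, 329, -61.5, -1, 0.003, 0, -0.486, 329, -61.5, -1, 0.003, 0, -0.486, 329, -61.5, -1, 0.003, 0, -0.486])

```text
t: 19.72
position: [612.6, 186.0, 256.7]
eef_rot: [-2.267, -2.173, 0.0]
wrist_force: [0.3, 0.1, -1.5]
gripper_width: 29.0
gripper_force: 59.6
```

```bash
cat > meas.py <<'E'
from h import *
from rig import robot
s=robot.sense();print(s['t'],s['position'],s['gripper_width'],s['wrist_force'])
zb=s['position'][2]-71
out=[]
for n in('scene','side','wrist'):
    c=robot.capture(n);np.savez(f'pics/{n}8.npz',**c);W=wcloud(c,s) if n=='wrist' else cloud(c);D=(c['depth']>0)
    ok=D&(abs(W[...,0]-613)<60)&(W[...,1]>130)&(W[...,1]<226)
    r=W[ok&(W[...,2]>138)&(W[...,2]<146)];print(n,'rim',len(r),cv2.minAreaRect(r[:,:2].astype(np.float32)) if len(r) else '',np.percentile(r,[1,99],0)[:,:2].round(1).tolist())
    b=W[ok&blue(c)&(W[...,2]>max(zb-5,150))&(W[...,2]<zb+80)]
    if len(b):
        print(n,'bottle',len(b),cv2.minAreaRect(b[:,:2].astype(np.float32)),np.percentile(b,[1,99],0).round(1).tolist())
    if n!='wrist':
        u,v=proj(c,[613,186,170])[0].astype(int);out.append(cv2.resize(c['color'][max(v-75,0):v+75,max(u-66,0):u+67,::-1],(266,300)))
    else: out.append(cv2.resize(c['color'][...,::-1],(268,300)))
cv2.imwrite('pics/8.png',np.hstack(out))
E
python3 meas.py
```

```text
19.7167 [612.60965498 186.03289204 256.6620426 ] 29.0176153519563 [ 0.31818825  0.08246912 -1.52509613]
scene rim 433 ((613.32666015625, 187.0010223388672), (74.49960327148438, 74.05864715576172), 87.22409057617188) [[577.8, 150.1], [650.3, 224.2]]
scene bottle 611 ((626.411376953125, 197.94532775878906), (31.21432113647461, 56.14643096923828), 41.97407531738281) [[598.3, 169.0, 190.2], [638.2, 210.6, 265.4]]
side rim 376 ((612.195556640625, 185.312744140625), (76.06661224365234, 72.09576416015625), 87.12782287597656) [[575.9, 148.3], [648.5, 221.8]]
side bottle 470 ((605.9210815429688, 168.78749084472656), (28.697050094604492, 54.63326644897461), 57.630855560302734) [[589.6, 159.9, 190.2], [632.6, 189.3, 265.2]]
wrist rim 1870 ((610.9854125976562, 200.35357666015625), (47.32480239868164, 71.82653045654297), 87.67803192138672) [[575.3, 182.3], [646.9, 224.7]]
wrist bottle 1841 ((612.470703125, 209.3529052734375), (3.5495669841766357, 44.588348388671875), 86.97087860107422) [[591.0, 208.4, 191.9], [634.0, 211.3, 265.5]]
```

View pics/8.png

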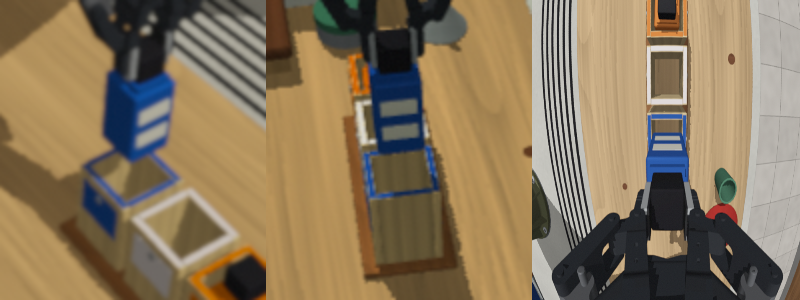

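The bottle hangs upright over the blue bay. In the wrist and side views it sits about 1.5–2 mm toward −y of the bay centre, with the turn matched, so I'll correct that and lower in stages.

step_arm(commands=[1.5, -0.5, 2, 0, 0, 0, 1.5, -0.5, 8, 0, 0, 0, 1.5, -0.5, 18, 0, 0, 0, 1.5, -0.5, 28, 0, 0, 0, 1.5, -0.5, 36, 0, 0, 0, 1.5, -0.5, 42, 0, 0, 0, 1.5, -0.5, 48, 0, 0, 0, 1.5, -0.5, 54, 0, 0, 0, 1.5, -0.5, 60, 0, 0, 0, 1.5, -0.5, 60, 0, 0, 0])

```text
t: 20.7
position: [612.0, 188.1, 195.6]
eef_rot: [-2.266, -2.174, 0.002]
wrist_force: [0.8, 0.8, -1.9]
gripper_width: 28.7
gripper_force: 59.6
```

step_arm(commands=[0, 0, 6, 0, 0, 0, 0, 0, 13, 0, 0, 0, 0, 0, 20, 0, 0, 0, 0, 0, 27, 0, 0, 0, 0, 0, 34, 0, 0, 0, 0, 0, 41, 0, 0, 0, 0, 0, 48, 0, 0, 0, 0, 0, 54, 0, 0, 0, 0, 0, 60, 0, 0, 0, 0, 0, 65, 0, 0, 0, 0, 0, 65, 0, 0, 0])

```text
t: 21.62
position: [612.0, 188.1, 130.7]
eef_rot: [-2.266, -2.174, 0.001]
wrist_force: [-0.0, 0.7, -1.7]
gripper_width: 28.7
gripper_force: 59.6
```

step_arm(commands=[0, 0, 1, 0, 0, 0, 0, 0, 2, 0, 0, 0, 0, 0, 3, 0, 0, 0, 0, 0, 4, 0, 0, 0, 0, 0, 5, 0, 0, 0, 0, 0, 6, 0, 0, 0, 0, 0, 6, 0, 0, 0])

```text
t: 22.2
position: [612.3, 188.3, 125.8]
eef_rot: [-2.266, -2.174, -0.0]
wrist_force: [-0.2, 0.7, -0.6]
gripper_width: 28.5
gripper_force: 59.6
```

step_arm(commands=[0, 0, 0.5, 0, 0, 0, 0, 0, 1, 0, 0, 0, 0, 0, 1.5, 0, 0, 0, 0, 0, 2, 0, 0, 0, 0, 0, 2, 0, 0, 0])

```text
t: 22.62
position: [612.3, 188.3, 123.9]
eef_rot: [-2.266, -2.174, -0.001]
wrist_force: [-0.7, -0.5, -0.6]
gripper_width: 29.0
gripper_force: 59.6
```

step_arm(commands=[0, 0, 0.5, 0, 0, 0, 0, 0, 1, 0, 0, 0, 0, 0, 1.5, 0, 0, 0, 0, 0, 1.5, 0, 0, 0, 0, 0, 1.5, 0, 0, 0])

```text
t: 23.03
position: [612.4, 188.3, 122.9]
eef_rot: [-2.267, -2.174, -0.001]
wrist_force: [-1.1, -0.4, 4.1]
gripper_width: 29.2
gripper_force: 60.1
```

Contact at TCP z 122.9 puts the base at 51.9 mm, which matches the 52 mm floor. I'll let go and retreat upward.

step_arm(commands=[0, 0, 0, 0, 0, 0, 0, 0, 0, 0, 0, 0, 0, 0, 0, 0, 0, 0, 0, 0, 0, 0, 0, 0, 0, 0, 0, 0, 0, 0, 0, 0, 0, 0, 0, 0, 0, 0, 0, 0, 0, 0, 0, 0, 0, 0, 0, 0, 0, 0, -10, 0, 0, 0, 0, 0, -35, 0, 0, 0, 0, 0, -70, 0, 0, 0, 0, 0, -105, 0, 0, 0, 0, 0, -140, 0, 0, 0, 0, 0, -150, 0, 0, 0, 0, 0, -150, 0, 0, 0], gripper=-1)

```text
t: 24.28
position: [613.1, 188.3, 277.0]
eef_rot: [2.265, 2.173, 0.01]
wrist_force: [0.1, 0.0, -0.2]
gripper_width: 85.6
gripper_force: 0.0
```

Run:
```python
from h import *
from rig import robot
s=robot.sense();print(s['t'],s['position'],s['gripper_width'],s['wrist_force'])
out=[]
for n in('scene','side','wrist'):
    c=robot.capture(n);W=wcloud(c,s) if n=='wrist' else cloud(c);D=(c['depth']>0)
    H=c['color'].max(-1)<70
    r=W[D&H&(abs(W[...,0]-613)<36)&(abs(W[...,1]-187)<36)&(W[...,2]>160)&(W[...,2]<175)]
    print(n,'cap top',len(r),r.mean(0).round(1) if len(r) else '',np.median(r[:,2]) if len(r) else '',cv2.minAreaRect(r[:,:2].astype(np.float32)) if len(r) else '')
    out.append(cv2.resize(c['color'][...,::-1],(266,200)) if n=='wrist' else cv2.resize(c['color'][...,::-1],(267,200)))
cv2.imwrite('pics/9.png',np.hstack(out))
```

```text
24.2833 [613.1473949  188.31258475 277.00142821] 85.55134887749786 [ 0.09046922  0.03360896 -0.20848254]
scene cap top 203 [617.  191.7 167.2] 167.89693698559404 ((615.6689453125, 189.9408416748047), (30.638887405395508, 28.072080612182617), 88.1679458618164)
side cap top 186 [612.3 184.4 166.8] 167.2057882190664 ((612.5133056640625, 187.22305297851562), (29.945514678955078, 31.873205184936523), 0.2847815752029419)
wrist cap top 1595 [613.2 191.6 172.5] 172.9324200422118 ((613.2235717773438, 189.8605499267578), (30.911806106567383, 29.469314575195312), 87.95014190673828)
```

View pics/9.png

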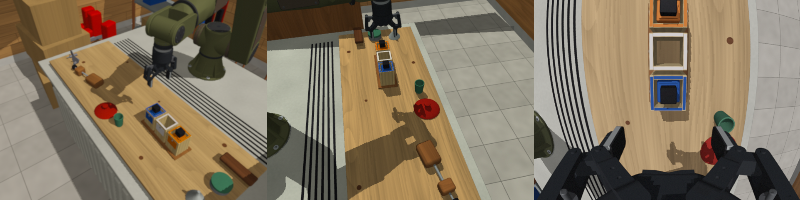

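The bottle is seated upright in the blue bay (cap top at about 167.5 against 168 expected), the gripper is clear, and the bystanders are where they were. Handing in.

```bash
python3 -c "
from rig import robot
print(robot.job_done())"
```

```text
the job is handed in; nothing more can be done
None
```

The blue bottle was stood upright on the open shelf and let go, then picked up by its cap, lowered upright to the blue bay's floor and released; I handed the job in at about 24 s, after one grip on the cap that missed without moving the bottle.

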